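# Check the lids of the filling tubs and press home the one that rocks

### The job

Before the four filling tubs go into the fridge, check their lids: go along the row from the robot's left to its right and press every lid near its rim with a fingertip to feel whether it rocks. One lid is not fully home and does rock: press that one down until it is fully home and level all round. Only press: do not lift or pick up anything, and leave the tubs and the utensils where they stand.

Things in the scene. Friction and masses are not known exactly. Their poses are not given: they have to be found in the camera images.
- tub_a: a round white plastic tub full of filling, about 0.9 kg, standing loose on the bench; 112 mm across at the rim, rim 95 mm above the bench; origin at the centre of its underside, z up; its lid is lid_a. The four tubs stand in a rough row across the bench, in any order; the robot's left is +y, and neighbours lie 120 mm or more apart in y
- lid_a: red plastic lid of tub_a: flat disc 116 mm across, 8 mm thick. Origin: centre of the disc's underside, z up through the lid; the flat top, where one presses, is 8 mm above the origin. Under the disc a grey plug with a silicone seal, 101 mm across and 10 mm deep, sits in the tub's mouth. All four lids are alike
- tub_b: a round white plastic tub full of filling, about 0.9 kg, standing loose on the bench; 112 mm across at the rim, rim 95 mm above the bench; origin at the centre of its underside, z up; its lid is lid_b. The four tubs stand in a rough row across the bench, in any order; the robot's left is +y, and neighbours lie 120 mm or more apart in y
- lid_b: red lid of tub_b, shaped as lid_a. Of all four lids: fully home, the disc lies flat on the tub's rim (origin 95 mm above the tub's) and does not yield to a finger. One of the four, anywhere in the row, is not home: it stands 4 to 5.5 mm proud and nearly level (within about 1 degree)
- tub_c: a round white plastic tub full of filling, about 0.9 kg, standing loose on the bench; 112 mm across at the rim, rim 95 mm above the bench; origin at the centre of its underside, z up; its lid is lid_c. The four tubs stand in a rough row across the bench, in any order; the robot's left is +y, and neighbours lie 120 mm or more apart in y
- lid_c: red lid of tub_c, shaped as lid_a. Of whichever lid is not home: 1 to 2 N on its top near the rim (about 40 mm off centre) rocks it: the pressed side goes down 3 to 4 mm until it meets the rim, the other side comes up as much, and it stays like that when let go
- tub_d: a round white plastic tub full of filling, about 0.9 kg, standing loose on the bench; 112 mm across at the rim, rim 95 mm above the bench; origin at the centre of its underside, z up; its lid is lid_d. The four tubs stand in a rough row across the bench, in any order; the robot's left is +y, and neighbours lie 120 mm or more apart in y
- lid_d: red lid of tub_d, shaped as lid_a. Of whichever lid is not home: pressing its raised side only rocks it back the other way. A firm push in the middle of its top, 7 to 15 N, moves it down (slowly, it drags) until it lies flat on the rim all round; the seal's friction keeps it wherever it is pushed
- dredger: bystander: aluminium flour dredger, 64 mm across, 85 mm high, origin at the centre of its underside
- scraper: bystander: dough scraper lying flat, steel blade 4.5 mm with a dark wooden back 20 mm thick, 99 x 150 mm, origin at its underside near the middle
- brush: bystander: pastry brush lying flat on the bench, about 200 mm long, lower than 30 mm, origin at its underside near the middle
- cup: bystander: blue mug, 76 mm across, 75 mm high, origin at the centre of its underside
Not all that is in view belongs to the job. Leave any yellow look-alike of the tub_d alone. Leave any purple look-alike of the tub_c alone.

How it is judged:
On the way, in this order (a step that is already met when the one before it is completed fails the run):
1. the lid of the first tub from the robot's left is pressed near its rim: it either rocks under the finger or is home (((world y of tub_a above 0.18 m and contact force between the fingers and lid_a above 0.8 N and horizontal distance between the grasp point and lid_a above 0.015 m and (angle between lid_a's own z axis and vertical above 0.03 rad or z of lid_a in the frame of tub_a below 0.097 m)) or (world y of tub_b above 0.18 m and contact force between the fingers and lid_b above 0.8 N and horizontal distance between the grasp point and lid_b above 0.015 m and (angle between lid_b's own z axis and vertical above 0.03 rad or z of lid_b in the frame of tub_b below 0.097 m)) or (world y of tub_c above 0.18 m and contact force between the fingers and lid_c above 0.8 N and horizontal distance between the grasp point and lid_c above 0.015 m and (angle between lid_c's own z axis and vertical above 0.03 rad or z of lid_c in the frame of tub_c below 0.097 m)) or (world y of tub_d above 0.18 m and contact force between the fingers and lid_d above 0.8 N and horizontal distance between the grasp point and lid_d above 0.015 m and (angle between lid_d's own z axis and vertical above 0.03 rad or z of lid_d in the frame of tub_d below 0.097 m)))), for 0.06 s.
2. the lid of the second tub is pressed near its rim: it either rocks under the finger or is home (((world y of tub_a between 0 and 0.18 m and contact force between the fingers and lid_a above 0.8 N and horizontal distance between the grasp point and lid_a above 0.015 m and (angle between lid_a's own z axis and vertical above 0.03 rad or z of lid_a in the frame of tub_a below 0.097 m)) or (world y of tub_b between 0 and 0.18 m and contact force between the fingers and lid_b above 0.8 N and horizontal distance between the grasp point and lid_b above 0.015 m and (angle between lid_b's own z axis and vertical above 0.03 rad or z of lid_b in the frame of tub_b below 0.097 m)) or (world y of tub_c between 0 and 0.18 m and contact force between the fingers and lid_c above 0.8 N and horizontal distance between the grasp point and lid_c above 0.015 m and (angle between lid_c's own z axis and vertical above 0.03 rad or z of lid_c in the frame of tub_c below 0.097 m)) or (world y of tub_d between 0 and 0.18 m and contact force between the fingers and lid_d above 0.8 N and horizontal distance between the grasp point and lid_d above 0.015 m and (angle between lid_d's own z axis and vertical above 0.03 rad or z of lid_d in the frame of tub_d below 0.097 m)))), for 0.06 s.
3. the lid of the third tub is pressed near its rim: it either rocks under the finger or is home (((world y of tub_a between -0.18 and 0 m and contact force between the fingers and lid_a above 0.8 N and horizontal distance between the grasp point and lid_a above 0.015 m and (angle between lid_a's own z axis and vertical above 0.03 rad or z of lid_a in the frame of tub_a below 0.097 m)) or (world y of tub_b between -0.18 and 0 m and contact force between the fingers and lid_b above 0.8 N and horizontal distance between the grasp point and lid_b above 0.015 m and (angle between lid_b's own z axis and vertical above 0.03 rad or z of lid_b in the frame of tub_b below 0.097 m)) or (world y of tub_c between -0.18 and 0 m and contact force between the fingers and lid_c above 0.8 N and horizontal distance between the grasp point and lid_c above 0.015 m and (angle between lid_c's own z axis and vertical above 0.03 rad or z of lid_c in the frame of tub_c below 0.097 m)) or (world y of tub_d between -0.18 and 0 m and contact force between the fingers and lid_d above 0.8 N and horizontal distance between the grasp point and lid_d above 0.015 m and (angle between lid_d's own z axis and vertical above 0.03 rad or z of lid_d in the frame of tub_d below 0.097 m)))), for 0.06 s.
4. the lid of the fourth tub, at the robot's right is pressed near its rim: it either rocks under the finger or is home (((world y of tub_a below -0.18 m and contact force between the fingers and lid_a above 0.8 N and horizontal distance between the grasp point and lid_a above 0.015 m and (angle between lid_a's own z axis and vertical above 0.03 rad or z of lid_a in the frame of tub_a below 0.097 m)) or (world y of tub_b below -0.18 m and contact force between the fingers and lid_b above 0.8 N and horizontal distance between the grasp point and lid_b above 0.015 m and (angle between lid_b's own z axis and vertical above 0.03 rad or z of lid_b in the frame of tub_b below 0.097 m)) or (world y of tub_c below -0.18 m and contact force between the fingers and lid_c above 0.8 N and horizontal distance between the grasp point and lid_c above 0.015 m and (angle between lid_c's own z axis and vertical above 0.03 rad or z of lid_c in the frame of tub_c below 0.097 m)) or (world y of tub_d below -0.18 m and contact force between the fingers and lid_d above 0.8 N and horizontal distance between the grasp point and lid_d above 0.015 m and (angle between lid_d's own z axis and vertical above 0.03 rad or z of lid_d in the frame of tub_d below 0.097 m)))), for 0.06 s.
At the end, for the whole second after the job is handed in: every lid sits home on its tub (under 2 mm proud at its centre and under 0.03 rad, 1.7 degrees, out of level), every tub and utensil within 30 mm of where it stood, the tubs at rest (z of lid_a in the frame of tub_a below 0.097 m and angle between each of lid_a, lid_b, lid_c, lid_d's own z axis and vertical below 0.03 rad and distance of each of tub_a, tub_b, tub_c, tub_d, dredger, scraper, brush, cup from where it was at the start of the episode below 0.03 m and linear speed of each of tub_a, tub_b, tub_c, tub_d below 0.02 m/s and z of lid_b in the frame of tub_b below 0.097 m and z of lid_c in the frame of tub_c below 0.097 m and z of lid_d in the frame of tub_d below 0.097 m); the robot touches nothing.
It fails at once if a lid is pulled up or lifted off (its centre 12 mm above home) (z of lid_a in the frame of tub_a above 0.107 m or z of lid_b in the frame of tub_b above 0.107 m or z of lid_c in the frame of tub_c above 0.107 m or z of lid_d in the frame of tub_d above 0.107 m).
It fails at once if a tub is lifted 10 mm off the bench or tipped 0.2 rad (height (world z) of any of tub_a, tub_b, tub_c, tub_d above 0.01 m or angle between any of tub_a, tub_b, tub_c, tub_d's own z axis and vertical above 0.2 rad).
It fails at once if a tub is shoved more than 40 mm from its place (distance of any of tub_a, tub_b, tub_c, tub_d from where it was at the start of the episode above 0.04 m).
It fails at once if a utensil is picked up or shoved more than 40 mm (distance of any of dredger, scraper, brush, cup from where it was at the start of the episode above 0.04 m).
It also fails if it takes over 51 s, if anything falls off the work surface, if the arm or the gripper's body presses on something with over 40 N, if the wrist force passes 120 N, or if a joint passes its speed limit or range.

### The arm

A 7-joint arm with a two-finger parallel gripper is mounted at the origin on the work surface. World frame = base frame: x ahead of the robot, y to its left, z up, the work surface at z = 0. Lengths are in m, angles in rad, forces in N, time in s.
With the tool pointing down it reaches from about 0.4 to 0.85 m from the base axis. Payload 10.4 kg.
Tool frame: the origin (TCP) lies at the centre of the arm's flange, where the gripper is bolted on; the fingertips stand 173 mm ahead of it and the grasp point (between the pads) lies 155 mm ahead of it; z points along the fingers, y is the line along which they close (so a half turn about z gives the same grasp; the last joint's range is limited). The gripper opens to 85 mm and grips with 20 to 120 N. Pads are 22 mm wide; open, the fingers measure 114 mm over their backs; the gripper's body (76 mm by 85 mm) begins 54 mm behind the grasp point. The pads swing forward as they close: fully open they stand 13 mm farther back than shut.
Start: joints at [-1.372, 0.332, -0.065, 1.46, 0.022, 1.35, -0.088], TCP at [0.137, 0.61, 0.405] pointing down, gripper open.
Joint ranges: [-2.6, 2.6], [-0.5, 2.12], [-1.47, 1.34], [0.16, 2.42], [-1.27, 4.41], [0.06, 2.06], [-2.6, 2.6]. Speed limits (rad/s): [2.22, 2.22, 2.79, 2.79, 3.14, 3.14, 3.14].

### API

Orientations are given as a unit quaternion [x, y, z, w].
In Python, from workcell import manip, viewer, finder gives the robot as it stands.
- The arm moves only by the tool arm_command, never from a script. Its argument "plan" is a list of rows, each an object with "dp": the shift along the tool's x, y, z in mm, a list of three; "spin": the turn about the tool's z in rad. A call has 1 to 5 rows; each row shifts and turns the commanded pose from where the row before left it, along the tool's axes as they then stand; what a row does not reach is not made up. A row lasts 1/10 s, in which the tool goes at most 50 mm and 8.59 degrees, less where a joint would pass 70% of its speed; a pose out of reach is approached as far as the arm can. A call is refused whole if a number of a shift passes 50 or a number of a turn 0.15, either way. A call with a gripper value outside its range is refused whole. "grip" is the closure, from -1 (fully open) to 1 (shut), set as the call begins (left out, the last holds). The fingers move at their own pace and stop on an object; "newtons" is the grip in N (left out, the last holds). Time passes only in rows, so rows that do not move let the fingers close. It gives the time, the measured TCP pose, the force, the opening and the grip force at its end, in the units of the state.
- manip.get_obs(): the state, without advancing time (a new reading comes with each control period).
- viewer.camera(name): name is "scene" or "top" or "wrist"; returns the picture (400x640x3 uint8, blue, green, red); there is no depth.
- viewer.camera_params(name): a dict with "vertical_fov" (degrees; the focal length in pixels is half the picture's height over the tangent of half this angle, whatever the lens; pixels are square), "cx", "cy" (the principal point, pixels), "k1" (the pictures are not rectified: a ray, as slopes to the right and down, at radius r is drawn at 1 + k1 r^2 times it, then the intrinsics apply), "R" (3x3) and "t" (3): a world point X has camera coordinates R X + t; the wrist camera has in their place "T_tool_cam" (4x4, takes a point from camera to tool coordinates, whose origin is the TCP and whose axes are the flange's). Camera axes: x right, y down, z forward; pixel columns grow to the right and rows downward; lengths in m; the calibration is good to about 2 mm. A picture is of the moment at which its call begins: read the wrist's pose just before it. camera_params takes no time and is no camera call.
- manip.hand_in(): hands the job in; it is judged then, once.
Trained networks look in the newest picture that a camera, given by its name, has taken for a name from the list of things; names that differ only in an ending like _2 or _b are one class to them, and where a whole thing is asked for, a point or a joint stands for the part that bears it (a point fixed in the world has none). Each returns a list of dicts, best first, with "score" (0 to 1); they miss things now and then, are a little off and sometimes report something else, mostly with a low value. They report only what shows in the picture. A call takes as long as a camera call. They do not tell look-alikes from the thing itself.
- finder.find_in(camera, thing): "position" ([x, y, z] in m, in world coordinates, good to about 4 mm: the middle of the surface that is visible of it).
The state is a dict: "clock": time; "joint_pos": joint angles; "joint_velocities": joint speeds; "tau": joint torques, N m; "position": TCP position; "ee_rot": TCP orientation; "ft_force": force on the tool from outside, world axes, zero at the start; "torque": the same for the moment, N m; "grip_width": opening from 0.0 (shut) to 1.0 (fully open); "grasp_force": force on a finger pad.
Only numpy, scipy, OpenCV 4.12 (cv2) and the standard library are available. Lean on these libraries where they do the work, as an engineer would, in place of code of your own. Each camera call takes 0.05 s, during which the arm holds its last target. There are 200 camera calls.

## Working session

There is one attempt and no reset: what is moved stays moved. The work goes in short steps, Python scripts to look and compute and a tool call to move; the robot and the scene stay as the last step left them, time stands still between calls to the robot, and variables do not carry over. Pictures are saved under pics/ and viewed, at most 10 in all, crops included, and the job is handed in when it is done.

Besides the shell and the picture viewer there is one more tool, called after "Emit:" in YAML: its name, and indented under it one key for each argument. arm_command: Moves the arm, as the interface text tells. Its arguments: {"type":"object","properties":{"plan":{"type":"array","items":{"type":"object","properties":{"dp":{"type":"array","items":{"type":"number"}},"spin":{"type":"number"}}}},"grip":{"type":"number"},"newtons":{"type":"number"}},"required":["plan"]}

```bash
mkdir -p pics; python3 - <<'E'
from workcell import manip, viewer, finder
import cv2
o=manip.get_obs(); print({k:o[k] for k in("clock","position","ee_rot","ft_force","grip_width")})
for c in("top","scene"):
    cv2.imwrite(f"pics/{c}0.png",viewer.camera(c))
    for n in(["lid_a","tub_a"] if c=="top" else ["lid_a"]):
        print(c,n,[(round(d["score"],2),[round(v,3) for v in d["position"]]) for d in finder.find_in(c,n)])
E
```

```text
{'clock': 0.0, 'position': array([0.13745593, 0.60957041, 0.40389525]), 'ee_rot': array([ 1.10658276e-01,  9.93858257e-01, -7.11137132e-04, -6.57797343e-05]), 'ft_force': array([-0.06817022,  0.86587875, -0.26880001]), 'grip_width': 0.9955343159111314}
top lid_a [(0.95, [0.691, 0.32, 0.1]), (0.92, [0.332, 0.367, 0.104]), (0.83, [0.514, 0.281, 0.112]), (0.8, [0.48, -0.281, 0.102]), (0.7, [0.472, -0.085, 0.105]), (0.68, [0.485, 0.075, 0.104])]
top tub_a [(0.97, [0.682, 0.314, 0.101]), (0.92, [0.472, -0.086, 0.11]), (0.91, [0.49, 0.08, 0.105]), (0.6, [0.334, 0.367, 0.102]), (0.57, [0.473, -0.278, 0.105])]
scene lid_a [(0.93, [0.485, -0.083, 0.103]), (0.79, [0.528, 0.278, 0.11]), (0.73, [0.342, 0.372, 0.1]), (0.65, [0.493, 0.082, 0.103]), (0.65, [0.698, 0.318, 0.105])]
```

View pics/top0.png

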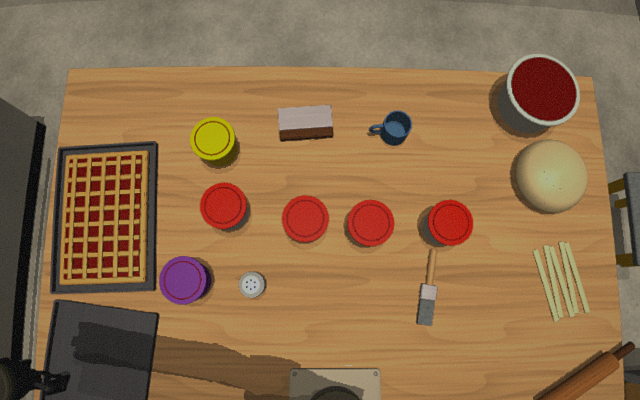

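View pics/scene0.png

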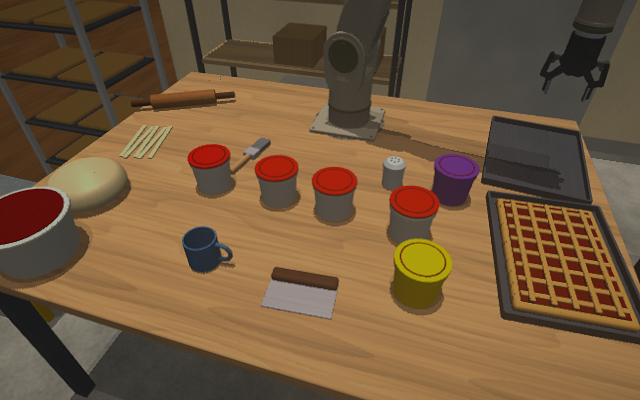

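The top view shows red lids at about (223,206), (305,219), (371,223) and (450,223). The yellow one (213,140) and the purple one (184,280) are the look-alikes. I'll segment the red tops and intersect their rays with z=0.103.

```bash
cat > h.py <<'E'
import numpy as np, cv2
from scipy.spatial.transform import Rotation as Ro
def ray(p,uv,shape=(400,640)):
    f=shape[0]/2/np.tan(np.radians(p["vertical_fov"])/2)
    K=np.array([[f,0,p["cx"]],[0,f,p["cy"]],[0,0,1]])
    q=cv2.undistortPoints(np.array(uv,float).reshape(-1,1,2),K,np.array([p["k1"],0,0,0.]))[:,0]
    return np.c_[q,np.ones(len(q))]
def onplane(p,uv,z):
    d=ray(p,uv)@p["R"]; c=-np.asarray(p["R"]).T@p["t"]
    return c+d*((z-c[2])/d[:,2])[:,None]
def redblobs(im,mn=150):
    h=cv2.cvtColor(im,cv2.COLOR_BGR2HSV)
    m=(((h[...,0]<6)|(h[...,0]>174))&(h[...,1]>190)&(h[...,2]>90)).astype(np.uint8)
    cs,_=cv2.findContours(m,cv2.RETR_EXTERNAL,cv2.CHAIN_APPROX_NONE)
    return [c for c in cs if cv2.contourArea(c)>mn]
E
python3 - <<'E'
from h import *
from workcell import viewer
for c in("top","scene"):
    p=viewer.camera_params(c); p["R"]=np.array(p["R"]); p["t"]=np.array(p["t"])
    for k in redblobs(cv2.imread(f"pics/{c}0.png")):
        w=onplane(p,k.reshape(-1,2),0.103)[:,:2].astype(np.float32)
        (x,y),ax,_=cv2.fitEllipse(w); print(c,k.reshape(-1,2).mean(0).round(),np.round([x,y],4),np.round(ax,4))
E
```

```text
top [450. 222.] [ 0.4796 -0.2827] [0.1109 0.1124]
top [370. 223.] [ 0.4774 -0.0835] [0.1113 0.1122]
top [305. 218.] [0.4865 0.0774] [0.1101 0.1125]
top [223. 205.] [0.5168 0.2801] [0.1118 0.1131]
top [545.  88.] [ 0.85   -0.5697] [0.1795 0.182 ]
scene [ 30. 213.] [ 0.7989 -0.5549] [0.0894 0.1878]
scene [414. 201.] [0.5137 0.28  ] [0.112  0.1136]
scene [334. 180.] [0.4912 0.0785] [0.1112 0.1117]
scene [276. 168.] [ 0.4816 -0.0818] [0.1109 0.1121]
scene [208. 156.] [ 0.4831 -0.2812] [0.1107 0.1115]
```

Tub centres average to T1 (0.515,0.280), T2 (0.489,0.078), T3 (0.480,-0.083) and T4 (0.481,-0.282), with sizes of about 112 mm as expected. Next I close the fingers and align the tool axes with the world.

Emit:
arm_command:
  plan:
    - {"dp":[0,0,0],"spin":-0.11}
    - {"dp":[0,0,0],"spin":-0.11}
    - {"dp":[-20,-15,0]}
    - {"dp":[-39,-31,0]}
    - {"dp":[-39,-31,0]}
  grip: 1
  newtons: 30

```text
invalid input at $.plan[2]: expected keys dp, spin
```

Emit:
arm_command:
  plan:
    - {"dp":[0,0,0],"spin":-0.11}
    - {"dp":[0,0,0],"spin":-0.11}
    - {"dp":[-20,-15,0],"spin":0}
    - {"dp":[-39,-31,0],"spin":0}
    - {"dp":[-39,-31,0],"spin":0}
  grip: 1
  newtons: 30

```text
clock: 0.75
position: [0.2358, 0.5318, 0.4044]
ee_rot: [-0.0, 1.0, -0.0, -0.0]
ft_force: [1.9, 1.4, 0.4]
grip_width: 0.142
grasp_force: 0.0
```

Emit:
arm_command:
  plan:
    - {"dp":[-37,-29,0],"spin":0}
    - {"dp":[-37,-29,0],"spin":0}
    - {"dp":[-37,-29,0],"spin":0}
    - {"dp":[-37,-29,0],"spin":0}
    - {"dp":[-37,-29,0],"spin":0}

```text
clock: 1.25
position: [0.4213, 0.3857, 0.4049]
ee_rot: [0.001, 1.0, 0.0, 0.0]
ft_force: [1.3, 1.5, 0.1]
grip_width: -0.0
grasp_force: 0.0
```

Emit:
arm_command:
  plan:
    - {"dp":[-37,-29,10],"spin":0}
    - {"dp":[-37,-29,20],"spin":0}
    - {"dp":[-30,-25,20],"spin":0}
    - {"dp":[0,0,20],"spin":0}
    - {"dp":[0,0,0],"spin":0}

```text
clock: 1.75
position: [0.5231, 0.3033, 0.3321]
ee_rot: [0.002, 1.0, -0.002, -0.002]
ft_force: [-1.1, 0.4, -0.1]
grip_width: -0.001
grasp_force: 0.0
```

```bash
python3 - <<'E'
from workcell import manip, viewer
import cv2
o=manip.get_obs(); print({k:o[k] for k in("clock","position","ft_force","grip_width")})
cv2.imwrite("pics/w1.png",viewer.camera("wrist")); print(viewer.camera_params("wrist"))
for i in range(4):
    viewer.camera("top"); o=manip.get_obs(); print(o["ft_force"].round(2),o["position"].round(4))
E
```

```text
{'clock': 1.75, 'position': array([0.52312612, 0.30328896, 0.3321335 ]), 'ft_force': array([-1.09221196,  0.41801029, -0.05660019]), 'grip_width': -0.0007036647886189401}
{'vertical_fov': 62.59158595164222, 'cx': 318.35314208207166, 'cy': 195.386691926968, 'k1': -0.0485628533373799, 'T_tool_cam': array([[ 3.17279668e-04, -9.52076978e-01, -3.05858346e-01,
         7.88308203e-02],
       [ 9.99999818e-01,  4.59289451e-04, -3.92336205e-04,
        -7.10065453e-04],
       [ 5.14011780e-04, -3.05858166e-01,  9.52076950e-01,
         3.08076217e-02],
       [ 0.00000000e+00,  0.00000000e+00,  0.00000000e+00,
         1.00000000e+00]])}
[0.07 0.7  0.  ] [0.5226 0.3055 0.3354]
[ 0.37 -0.2  -0.13] [0.5226 0.3058 0.3362]
[0.14 0.13 0.97] [0.5227 0.3059 0.3365]
[-0.49  0.59  0.23] [0.5227 0.3058 0.3366]
```

View pics/w1.png

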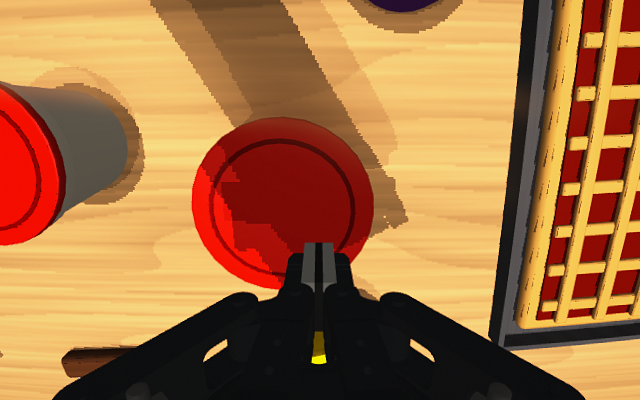

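The wrist picture shows the T1 lid centred at about (283,204), with the closed fingers over its right-hand edge at (320,250). Fast rows fell short, so I'll move on to the press point and go down.

Emit:
arm_command:
  plan:
    - {"dp":[-15,-13,10],"spin":0}
    - {"dp":[-15,-13,15],"spin":0}
    - {"dp":[0,0,15],"spin":0}
    - {"dp":[0,0,7],"spin":0}
    - {"dp":[0,0,0],"spin":0}

```text
clock: 2.5
position: [0.5521, 0.2797, 0.2874]
ee_rot: [0.0, 1.0, -0.0, -0.001]
ft_force: [0.1, 0.0, 0.8]
grip_width: -0.003
grasp_force: 0.0
```

Emit:
arm_command:
  plan:
    - {"dp":[0,0,0],"spin":0}
    - {"dp":[0,0,1],"spin":0}
    - {"dp":[0,0,1],"spin":0}
    - {"dp":[0,0,0],"spin":0}
    - {"dp":[0,0,0],"spin":0}

```text
clock: 3.0
position: [0.5531, 0.2786, 0.2863]
ee_rot: [0.001, 1.0, 0.0, 0.0]
ft_force: [0.1, -0.2, -0.4]
grip_width: -0.0
grasp_force: 0.0
```

Emit:
arm_command:
  plan:
    - {"dp":[0,0,1],"spin":0}
    - {"dp":[0,0,1],"spin":0}
    - {"dp":[0,0,1],"spin":0}
    - {"dp":[0,0,0],"spin":0}
    - {"dp":[0,0,0],"spin":0}

```text
clock: 3.5
position: [0.5531, 0.2786, 0.2831]
ee_rot: [0.001, 1.0, -0.0, -0.0]
ft_force: [-0.5, 0.1, -0.1]
grip_width: 0.0
grasp_force: 0.0
```

Emit:
arm_command:
  plan:
    - {"dp":[0,0,1],"spin":0}
    - {"dp":[0,0,1],"spin":0}
    - {"dp":[0,0,0],"spin":0}
    - {"dp":[0,0,0],"spin":0}

```text
clock: 3.9
position: [0.5532, 0.2786, 0.2813]
ee_rot: [0.001, 1.0, 0.0, 0.0]
ft_force: [1.1, 0.1, 0.8]
grip_width: 0.001
grasp_force: 0.5
```

Emit:
arm_command:
  plan:
    - {"dp":[0,0,1],"spin":0}
    - {"dp":[0,0,1],"spin":0}
    - {"dp":[0,0,0],"spin":0}
    - {"dp":[0,0,0],"spin":0}

```text
clock: 4.3
position: [0.5532, 0.2786, 0.2793]
ee_rot: [0.001, 1.0, 0.0, 0.0]
ft_force: [1.7, 0.8, 2.7]
grip_width: -0.0
grasp_force: 1.3
```

Emit:
arm_command:
  plan:
    - {"dp":[0,0,1],"spin":0}
    - {"dp":[0,0,0],"spin":0}
    - {"dp":[0,0,0],"spin":0}

```text
clock: 4.6
position: [0.5533, 0.2785, 0.2785]
ee_rot: [0.001, 1.0, 0.0, 0.0]
ft_force: [3.1, 0.2, 5.0]
grip_width: -0.0
grasp_force: 2.6
```

Emit:
arm_command:
  plan:
    - {"dp":[0,0,1],"spin":0}
    - {"dp":[0,0,0],"spin":0}
    - {"dp":[0,0,0],"spin":0}

```text
clock: 4.9
position: [0.5534, 0.2784, 0.2781]
ee_rot: [0.001, 1.0, 0.0, 0.001]
ft_force: [1.4, -2.0, 9.6]
grip_width: -0.001
grasp_force: 4.8
```

Emit:
arm_command:
  plan:
    - {"dp":[0,0,-15],"spin":0}
    - {"dp":[0,0,-15],"spin":0}
    - {"dp":[5,-20,0],"spin":0}
    - {"dp":[5,-40,0],"spin":0}
    - {"dp":[5,-40,0],"spin":0}

```text
clock: 5.4
position: [0.5374, 0.1781, 0.308]
ee_rot: [0.0, 1.0, 0.0, 0.0]
ft_force: [1.2, -0.4, -0.8]
grip_width: 0.0
grasp_force: 0.0
```

Emit:
arm_command:
  plan:
    - {"dp":[5,-40,0],"spin":0}
    - {"dp":[5,-40,0],"spin":0}
    - {"dp":[1,-20,0],"spin":0}
    - {"dp":[0,0,0],"spin":0}
    - {"dp":[0,0,0],"spin":0}

```text
clock: 5.9
position: [0.5267, 0.0789, 0.3079]
ee_rot: [0.001, 1.0, 0.0, 0.0]
ft_force: [-0.4, 0.4, -0.2]
grip_width: -0.001
grasp_force: 0.0
```

```bash
cat >> h.py <<'E'
def wristp(o,p):
    T=np.eye(4); T[:3,:3]=Ro.from_quat(o["ee_rot"]).as_matrix(); T[:3,3]=o["position"]
    W=np.linalg.inv(T@np.array(p["T_tool_cam"])); return dict(p,R=W[:3,:3],t=W[:3,3])
def look(name,z=0.103):
    from workcell import manip,viewer
    o=manip.get_obs(); im=viewer.camera("wrist"); cv2.imwrite(f"pics/{name}.png",im)
    p=wristp(o,viewer.camera_params("wrist")); print(o["clock"],o["position"].round(4))
    for k in redblobs(im,3000):
        k=cv2.convexHull(k); w=onplane(p,k.reshape(-1,2),z)[:,:2].astype(np.float32)
        (x,y),r=cv2.minEnclosingCircle(w); e=cv2.fitEllipse(w)
        print(k.reshape(-1,2).mean(0).round(),np.round([x,y,2*r],4),"ell",np.round(e[0],4),np.round(e[1],4))
E
python3 -c "
from h import *; look('w2')"
```

```text
5.9 [0.5267 0.0789 0.3079]
[594. 225.] [0.5196 0.2709 0.1099] ell [0.5166 0.2789] [0.111 0.117]
[313. 159.] [0.4859 0.0765 0.1147] ell [0.4859 0.0766] [0.1137 0.1141]
[ 74. 152.] [ 0.4775 -0.0807  0.1164] ell [ 0.4766 -0.0822] [0.113  0.1173]
```

View pics/w2.png

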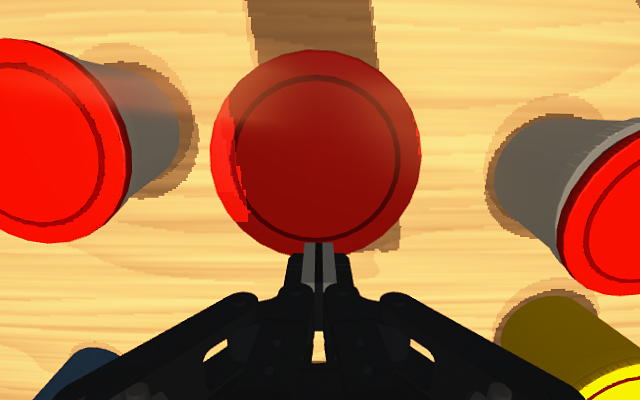

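The T2 lid is central at (313,159), which puts the finger 40 mm off its centre. T1 at the right edge shows a light grey band under its lid, so T1 may be the raised one. I'll go down on T2 and compare contact heights.

Emit:
arm_command:
  plan:
    - {"dp":[0,0,10],"spin":0}
    - {"dp":[0,0,9],"spin":0}
    - {"dp":[0,0,5],"spin":0}
    - {"dp":[0,0,0],"spin":0}
    - {"dp":[0,0,0],"spin":0}

```text
clock: 6.45
position: [0.5267, 0.0787, 0.2829]
ee_rot: [0.001, 1.0, -0.0, -0.0]
ft_force: [0.5, -0.3, -0.4]
grip_width: -0.004
grasp_force: 0.0
```

Emit:
arm_command:
  plan:
    - {"dp":[0,0,1],"spin":0}
    - {"dp":[0,0,1],"spin":0}
    - {"dp":[0,0,1],"spin":0}
    - {"dp":[0,0,0],"spin":0}
    - {"dp":[0,0,0],"spin":0}

```text
clock: 6.95
position: [0.5267, 0.0786, 0.2802]
ee_rot: [0.001, 1.0, 0.0, 0.0]
ft_force: [0.6, -0.2, 0.4]
grip_width: -0.005
grasp_force: 0.0
```

Emit:
arm_command:
  plan:
    - {"dp":[0,0,1],"spin":0}
    - {"dp":[0,0,0],"spin":0}
    - {"dp":[0,0,0],"spin":0}

```text
clock: 7.25
position: [0.5267, 0.0786, 0.2791]
ee_rot: [0.001, 1.0, 0.0, -0.0]
ft_force: [-0.3, 0.3, -0.3]
grip_width: 0.003
grasp_force: 0.0
```

Emit:
arm_command:
  plan:
    - {"dp":[0,0,1],"spin":0}
    - {"dp":[0,0,0],"spin":0}
    - {"dp":[0,0,0],"spin":0}

```text
clock: 7.55
position: [0.5267, 0.0786, 0.2781]
ee_rot: [0.001, 1.0, 0.0, -0.0]
ft_force: [1.0, -1.0, -0.3]
grip_width: -0.003
grasp_force: 0.0
```

Emit:
arm_command:
  plan:
    - {"dp":[0,0,1],"spin":0}
    - {"dp":[0,0,1],"spin":0}
    - {"dp":[0,0,1],"spin":0}
    - {"dp":[0,0,0],"spin":0}

```text
clock: 7.95
position: [0.5269, 0.0786, 0.276]
ee_rot: [0.001, 1.0, 0.0, 0.0]
ft_force: [-2.7, -0.4, 10.4]
grip_width: 0.003
grasp_force: 4.9
```

Emit:
arm_command:
  plan:
    - {"dp":[0,0,1],"spin":0}
    - {"dp":[0,0,0],"spin":0}
    - {"dp":[0,0,0],"spin":0}

```text
clock: 8.25
position: [0.527, 0.0786, 0.2758]
ee_rot: [0.001, 1.0, 0.0, 0.001]
ft_force: [-6.5, -1.6, 16.8]
grip_width: 0.001
grasp_force: 8.7
```

T2 is rigid, with contact at about 0.2765 and no give, so it is home. T1 gave from 0.281 down to 0.278, so T1 is the one that rocks. Next, T3.

Emit:
arm_command:
  plan:
    - {"dp":[0,0,-15],"spin":0}
    - {"dp":[0,0,-12],"spin":0}
    - {"dp":[1,-20,0],"spin":0}
    - {"dp":[2,-40,0],"spin":0}
    - {"dp":[2,-40,0],"spin":0}

```text
clock: 8.75
position: [0.5215, -0.022, 0.3015]
ee_rot: [-0.0, 1.0, 0.0, 0.0]
ft_force: [0.0, -0.8, 0.0]
grip_width: 0.005
grasp_force: 0.0
```

Emit:
arm_command:
  plan:
    - {"dp":[2,-40,0],"spin":0}
    - {"dp":[2,-21,0],"spin":0}
    - {"dp":[0,0,10],"spin":0}
    - {"dp":[0,0,10],"spin":0}
    - {"dp":[0,0,0],"spin":0}

```text
clock: 9.25
position: [0.517, -0.0809, 0.2794]
ee_rot: [-0.0, 1.0, 0.0, -0.001]
ft_force: [-0.3, 0.0, -0.6]
grip_width: 0.0
grasp_force: 0.0
```

Emit:
arm_command:
  plan:
    - {"dp":[0,0,2],"spin":0}
    - {"dp":[0,0,1],"spin":0}
    - {"dp":[0,0,0],"spin":0}
    - {"dp":[0,0,0],"spin":0}

```text
clock: 9.65
position: [0.5175, -0.0821, 0.2783]
ee_rot: [0.001, 1.0, 0.0, 0.0]
ft_force: [0.8, -0.3, 0.7]
grip_width: -0.002
grasp_force: 0.0
```

Emit:
arm_command:
  plan:
    - {"dp":[0,0,1],"spin":0}
    - {"dp":[0,0,1],"spin":0}
    - {"dp":[0,0,0],"spin":0}
    - {"dp":[0,0,0],"spin":0}

```text
clock: 10.05
position: [0.5176, -0.0824, 0.2763]
ee_rot: [0.001, 1.0, 0.0, 0.0]
ft_force: [-0.0, -0.3, 2.4]
grip_width: -0.001
grasp_force: 1.3
```

Emit:
arm_command:
  plan:
    - {"dp":[0,0,1],"spin":0}
    - {"dp":[0,0,0],"spin":0}
    - {"dp":[0,0,0],"spin":0}

```text
clock: 10.35
position: [0.5177, -0.0824, 0.276]
ee_rot: [0.001, 1.0, 0.0, 0.0]
ft_force: [-2.8, 0.1, 11.5]
grip_width: -0.0
grasp_force: 5.4
```

T3 is home too. Next T4: press at (0.520,-0.282), so dx is +2 mm and dy is -200 mm.

Emit:
arm_command:
  plan:
    - {"dp":[0,0,-15],"spin":0}
    - {"dp":[0,0,-12],"spin":0}
    - {"dp":[0,-20,0],"spin":0}
    - {"dp":[0,-40,0],"spin":0}
    - {"dp":[-1,-40,0],"spin":0}

```text
clock: 10.85
position: [0.5183, -0.183, 0.3026]
ee_rot: [-0.0, 1.0, 0.0, 0.0]
ft_force: [0.5, 0.2, -0.4]
grip_width: -0.004
grasp_force: 0.0
```

Emit:
arm_command:
  plan:
    - {"dp":[-1,-40,0],"spin":0}
    - {"dp":[0,-40,0],"spin":0}
    - {"dp":[0,-20,0],"spin":0}
    - {"dp":[0,0,10],"spin":0}
    - {"dp":[0,0,10],"spin":0}

```text
clock: 11.35
position: [0.5191, -0.2821, 0.2814]
ee_rot: [0.001, 1.0, 0.0, 0.0]
ft_force: [-1.2, 1.3, -0.1]
grip_width: 0.005
grasp_force: 0.0
```

Emit:
arm_command:
  plan:
    - {"dp":[0,0,2],"spin":0}
    - {"dp":[0,0,1],"spin":0}
    - {"dp":[0,0,1],"spin":0}
    - {"dp":[0,0,0],"spin":0}
    - {"dp":[0,0,0],"spin":0}

```text
clock: 11.85
position: [0.5192, -0.2822, 0.2784]
ee_rot: [0.001, 1.0, 0.0, 0.0]
ft_force: [1.1, 0.3, 0.4]
grip_width: 0.0
grasp_force: 0.0
```

Emit:
arm_command:
  plan:
    - {"dp":[0,0,1],"spin":0}
    - {"dp":[0,0,0],"spin":0}
    - {"dp":[0,0,0],"spin":0}

```text
clock: 12.15
position: [0.5191, -0.2823, 0.2771]
ee_rot: [0.001, 1.0, 0.0, 0.0]
ft_force: [0.2, -0.2, 0.2]
grip_width: -0.004
grasp_force: 0.0
```

Emit:
arm_command:
  plan:
    - {"dp":[0,0,1],"spin":0}
    - {"dp":[0,0,1],"spin":0}
    - {"dp":[0,0,0],"spin":0}
    - {"dp":[0,0,0],"spin":0}

```text
clock: 12.55
position: [0.5192, -0.2825, 0.276]
ee_rot: [0.001, 1.0, 0.0, 0.0]
ft_force: [-2.9, 1.6, 9.2]
grip_width: -0.006
grasp_force: 4.7
```

Emit:
arm_command:
  plan:
    - {"dp":[0,0,-15],"spin":0}
    - {"dp":[0,0,-15],"spin":0}
    - {"dp":[0,20,-10],"spin":0}
    - {"dp":[0,40,0],"spin":0}
    - {"dp":[0,40,0],"spin":0}

```text
clock: 13.05
position: [0.5193, -0.182, 0.3167]
ee_rot: [0.002, 1.0, -0.0, 0.001]
ft_force: [0.5, 0.8, 0.5]
grip_width: -0.005
grasp_force: 0.0
```

Emit:
arm_command:
  plan:
    - {"dp":[0,45,0],"spin":0}
    - {"dp":[0,45,0],"spin":0}
    - {"dp":[0,45,0],"spin":0}
    - {"dp":[0,45,0],"spin":0}
    - {"dp":[0,45,0],"spin":0}

```text
clock: 13.55
position: [0.5196, 0.0443, 0.3166]
ee_rot: [0.001, 1.0, 0.0, 0.001]
ft_force: [1.1, -0.7, 0.9]
grip_width: -0.003
grasp_force: 0.0
```

Emit:
arm_command:
  plan:
    - {"dp":[0,45,0],"spin":0}
    - {"dp":[0,45,0],"spin":0}
    - {"dp":[-2,45,0],"spin":0}
    - {"dp":[-4,30,0],"spin":0}
    - {"dp":[0,0,0],"spin":0}

```text
clock: 14.05
position: [0.5254, 0.2128, 0.3162]
ee_rot: [-0.002, 1.0, 0.001, 0.001]
ft_force: [-0.3, 0.9, 0.2]
grip_width: -0.003
grasp_force: 0.0
```

```bash
python3 -c "
from h import *; look('w3'); look('w3b',0.107)"
```

```text
14.05 [0.5254 0.2128 0.3162]
[438. 204.] [0.5171 0.2804 0.1188] ell [0.5164 0.2801] [0.1127 0.1185]
[101. 165.] [0.4846 0.0777 0.1175] ell [0.4857 0.0778] [0.1141 0.1165]
14.1 [0.5258 0.2098 0.316 ]
[435. 214.] [0.5148 0.2789 0.1163] ell [0.5148 0.2786] [0.1104 0.1158]
[ 91. 156.] [0.4838 0.0805 0.1148] ell [0.4849 0.0806] [0.1114 0.1142]
```

View pics/w3b.png

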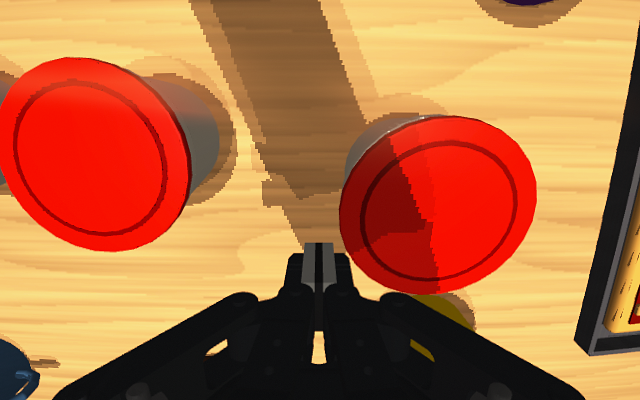

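The T1 lid is centred at about (0.515,0.279), and a grey gap shows at its upper (robot-side) edge near (420,118). I'll go above its centre and push in the middle.

Emit:
arm_command:
  plan:
    - {"dp":[3,20,0],"spin":0}
    - {"dp":[4,30,0],"spin":0}
    - {"dp":[4,19,10],"spin":0}
    - {"dp":[0,0,10],"spin":0}
    - {"dp":[0,0,0],"spin":0}

```text
clock: 14.65
position: [0.5151, 0.275, 0.2942]
ee_rot: [0.002, 1.0, -0.001, -0.001]
ft_force: [-0.4, -1.1, 0.4]
grip_width: 0.001
grasp_force: 0.0
```

Emit:
arm_command:
  plan:
    - {"dp":[0,0,10],"spin":0}
    - {"dp":[0,0,3],"spin":0}
    - {"dp":[0,0,0],"spin":0}
    - {"dp":[0,0,0],"spin":0}

```text
clock: 15.05
position: [0.5153, 0.2762, 0.2823]
ee_rot: [0.001, 1.0, 0.0, 0.0]
ft_force: [-0.9, -0.1, 0.2]
grip_width: -0.001
grasp_force: 0.0
```

Emit:
arm_command:
  plan:
    - {"dp":[0,3,1],"spin":0}
    - {"dp":[0,0,1],"spin":0}
    - {"dp":[0,0,1],"spin":0}
    - {"dp":[0,0,0],"spin":0}

```text
clock: 15.45
position: [0.5151, 0.2797, 0.2796]
ee_rot: [0.001, 1.0, 0.0, 0.0]
ft_force: [-2.3, -1.5, 5.2]
grip_width: -0.002
grasp_force: 2.2
```

Emit:
arm_command:
  plan:
    - {"dp":[0,0,1],"spin":0}
    - {"dp":[0,0,0],"spin":0}
    - {"dp":[0,0,0],"spin":0}
    - {"dp":[0,0,0],"spin":0}

```text
clock: 15.85
position: [0.515, 0.2797, 0.2785]
ee_rot: [0.001, 1.0, 0.0, -0.0]
ft_force: [-2.6, -1.9, 5.4]
grip_width: -0.0
grasp_force: 2.6
```

Emit:
arm_command:
  plan:
    - {"dp":[0,0,1],"spin":0}
    - {"dp":[0,0,0],"spin":0}
    - {"dp":[0,0,0],"spin":0}
    - {"dp":[0,0,0],"spin":0}

```text
clock: 16.25
position: [0.5148, 0.2797, 0.2775]
ee_rot: [0.001, 1.0, -0.0, -0.0]
ft_force: [-3.9, -2.5, 5.5]
grip_width: -0.004
grasp_force: 2.7
```

Yielding steadily at about 5 N, so I keep going.

Emit:
arm_command:
  plan:
    - {"dp":[0,0,1],"spin":0}
    - {"dp":[0,0,0],"spin":0}
    - {"dp":[0,0,1],"spin":0}
    - {"dp":[0,0,0],"spin":0}
    - {"dp":[0,0,0],"spin":0}

```text
clock: 16.75
position: [0.5148, 0.2797, 0.2762]
ee_rot: [0.001, 1.0, 0.0, -0.0]
ft_force: [-7.4, -4.8, 12.1]
grip_width: -0.0
grasp_force: 6.2
```

Emit:
arm_command:
  plan:
    - {"dp":[0,0,1],"spin":0}
    - {"dp":[0,0,0],"spin":0}
    - {"dp":[0,0,0],"spin":0}
    - {"dp":[0,0,0],"spin":0}

```text
clock: 17.15
position: [0.5148, 0.2797, 0.276]
ee_rot: [0.001, 1.0, 0.0, -0.0]
ft_force: [-9.8, -4.9, 19.7]
grip_width: 0.001
grasp_force: 10.1
```

Emit:
arm_command:
  plan:
    - {"dp":[0,0,0],"spin":0}
    - {"dp":[0,0,0],"spin":0}
    - {"dp":[0,0,0],"spin":0}
    - {"dp":[0,0,0],"spin":0}
    - {"dp":[0,0,0],"spin":0}

```text
clock: 17.65
position: [0.5148, 0.2797, 0.276]
ee_rot: [0.001, 1.0, 0.0, -0.0]
ft_force: [-10.3, -5.8, 19.9]
grip_width: -0.003
grasp_force: 10.1
```

Emit:
arm_command:
  plan:
    - {"dp":[0,0,-10],"spin":0}
    - {"dp":[0,0,-15],"spin":0}
    - {"dp":[0,-15,-15],"spin":0}
    - {"dp":[-5,-40,0],"spin":0}
    - {"dp":[-5,-15,0],"spin":0}

```text
clock: 18.15
position: [0.5258, 0.2051, 0.3158]
ee_rot: [0.003, 1.0, -0.0, 0.001]
ft_force: [0.8, -1.2, 0.1]
grip_width: -0.0
grasp_force: 0.0
```

```bash
python3 -c "
from h import *; look('w4')"
```

```text
18.15 [0.5258 0.2051 0.3158]
[452. 195.] [0.515  0.2777 0.1156] ell [0.5151 0.278 ] [0.1135 0.115 ]
[106. 157.] [0.4845 0.0776 0.1174] ell [0.4857 0.0777] [0.1139 0.1166]
```

View pics/w4.png

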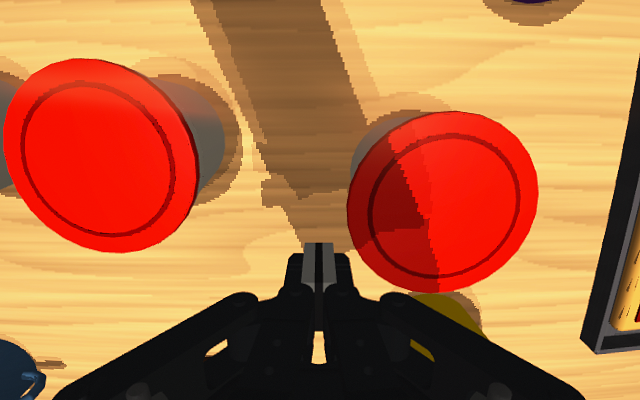

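The grey gap at T1's upper edge (450,112) is gone and the lid's outline fits the home plane. I'll confirm by feeling the side that was raised, at (0.475,0.279).

Emit:
arm_command:
  plan:
    - {"dp":[15,20,0],"spin":0}
    - {"dp":[18,30,0],"spin":0}
    - {"dp":[18,24,10],"spin":0}
    - {"dp":[0,0,15],"spin":0}
    - {"dp":[0,0,10],"spin":0}

```text
clock: 18.7
position: [0.4737, 0.2839, 0.2789]
ee_rot: [0.0, 1.0, 0.0, -0.0]
ft_force: [0.1, -0.9, -0.7]
grip_width: -0.005
grasp_force: 0.0
```

Emit:
arm_command:
  plan:
    - {"dp":[0,0,0],"spin":0}
    - {"dp":[0,0,1],"spin":0}
    - {"dp":[0,0,1],"spin":0}
    - {"dp":[0,0,0],"spin":0}
    - {"dp":[0,0,0],"spin":0}

```text
clock: 19.2
position: [0.4743, 0.2836, 0.2775]
ee_rot: [0.001, 1.0, 0.0, 0.0]
ft_force: [0.3, 0.2, -0.2]
grip_width: 0.0
grasp_force: 0.0
```

Emit:
arm_command:
  plan:
    - {"dp":[0,0,1],"spin":0}
    - {"dp":[0,0,1],"spin":0}
    - {"dp":[0,0,0],"spin":0}
    - {"dp":[0,0,0],"spin":0}

```text
clock: 19.6
position: [0.4742, 0.2837, 0.276]
ee_rot: [0.001, 1.0, 0.0, 0.0]
ft_force: [-3.5, -1.6, 8.7]
grip_width: -0.0
grasp_force: 4.1
```

Emit:
arm_command:
  plan:
    - {"dp":[0,0,-15],"spin":0}
    - {"dp":[0,0,-30],"spin":0}
    - {"dp":[0,0,-40],"spin":0}
    - {"dp":[0,0,0],"spin":0}
    - {"dp":[0,0,0],"spin":0}

```text
clock: 20.1
position: [0.4742, 0.2838, 0.3609]
ee_rot: [0.001, 1.0, 0.001, 0.001]
ft_force: [0.3, 0.6, 0.0]
grip_width: -0.001
grasp_force: 0.0
```

```bash
python3 - <<'E'
from h import *
from workcell import viewer
im=viewer.camera("scene"); cv2.imwrite("pics/s9.png",im)
p=viewer.camera_params("scene")
for k in redblobs(im):
    w=onplane(p,k.reshape(-1,2),0.103)[:,:2].astype(np.float32); e=cv2.fitEllipse(w); print(np.round(e[0],4),np.round(e[1],4))
E
```

```text
[ 0.814  -0.5718] [0.1392 0.189 ]
[0.5267 0.2789] [0.0976 0.1168]
[0.4914 0.0785] [0.1115 0.1129]
[ 0.4819 -0.0818] [0.1113 0.1124]
[ 0.483  -0.2807] [0.1113 0.1124]
```

T1's former raised side is now rigid at 0.276, the same height as the other lids, and no tub has moved. Handing in.

```bash
python3 -c "
from workcell import manip; print(manip.hand_in())"
```

```text
the job is handed in; nothing more can be done
None
```

I pressed all four lids from left to right: the first one rocked, and I pushed it down until it was home and level. The other three were already home, and I handed the job in at about 20 s; no verdict came back.

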